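# Sort basin-clamp studs by thread hand

## Task

Find out the thread hand of the two studs in the wooden rack, one at a time: screw a stud into the steel test nut, whichever way it will go, until its collar is down on the nut, unscrew it, and lower it gently, tip down, into the blue pot if it is right-handed or the terracotta pot if it is left-handed. Leave the other stud waiting in the rack until the first is in its pot, then test and sort that one too. Both pots must stay standing, and the basin and the jar must not be disturbed.

Things in the scene. Friction and masses are not known exactly. Their poses are not given: they have to be found in the camera images.
- stud_a: loose stud, 104 mm tall, 0.25 kg, stands tip down in a rack well. Origin: middle of the tip's flat underside, z up. From the tip: core 26 mm across with four brass thread ribs 38 across from 5 to 30 mm; collar 46 across from 31 to 37; shank 20 across to 72; square black head 30 x 30 from 72 to 104, flats square to its x, y. Its quick four-start thread moves it 90 mm per turn (14.3 per radian).
- stud_b: the other stud, the same but for the slope of its thread; either name may be of either hand. Right-hand: goes down when turned clockwise seen from above. Left-hand: goes down anticlockwise. Turned the wrong way it binds within a few mm.
- rack: fixed wooden rack, 70 x 170 x 35 mm, with two square wells 46 x 46 mm, their floors 10 mm above the bench, at 50 mm either way along its y axis. Origin: centre of its underside.
- nut: fixed dark steel test nut, square block 80 x 80 x 45 mm high, plain upright bore 42 mm across. Origin: centre of its underside, x and y square to its sides. Instead of a thread, four 6 mm brass pins stick into the bore from the middles of its sides (white dots on top), 9 mm below the top face, tips on a 30 mm circle: it takes either hand. A stud cannot be pushed in or pulled out without turning.
- nut_mouth (a point): centre of the bore in the nut's top face, 45 mm above the bench; axes as the nut's. The pins enter a stud's grooves when its head's flats are square to the nut's sides (within 8 degrees) and its tip is about 15 mm below this point; from there about 1.1 rad of turning brings the collar down on the nut (tip 31 mm below this point). Back out the same way.
- pot_blue: blue glazed pot, loose, 0.8 kg, upright, 70 mm tall, 92 mm across at the foot and 110 mm at the rim, wall 5 mm, inner floor 8 mm above the bench. Origin: centre of its underside, z up. For right-hand studs.
- pot_clay: terracotta (orange-brown clay) pot, loose, 0.8 kg, upright, 70 mm tall, 92 mm across at the foot and 110 mm at the rim, wall 5 mm, inner floor 8 mm above the bench. Origin: centre of its underside, z up. For left-hand studs.
- basin: white ceramic basin, 220 mm across, 95 mm high, 1.8 kg, loose, a bystander. Origin: centre of its underside.
- jar: small lidded jar, 64 mm across, 90 mm tall, loose, a bystander. Origin: centre of its underside.
Mind the look-alikes: they are no part of the job. What is shaped like the stud_a but purple is not meant. What is shaped like the stud_b but purple is not meant.

How it is judged:
By the outcome, as a careful person would: the job done as asked, in the order asked, and still so for the second after the job is handed in, with the robot touching nothing.
It also fails if it takes over 72 s, if anything falls off the work surface, if the arm or the gripper's body presses on something with over 40 N, if the wrist force passes 120 N, or if a joint passes its speed limit or range.

## Robot

A 6-joint arm with a two-finger parallel gripper is mounted at the origin on the work surface. World frame = base frame: x ahead of the robot, y to its left, z up, the work surface at z = 0. Lengths are in mm, angles in rad, forces in N, time in s.
With the tool pointing down it reaches from about 350 to 975 mm from the base axis. Payload 7.1 kg.
Tool frame: the origin (TCP) lies between the finger pads; the fingertips stand 19 mm ahead of it and the grasp point (between the pads) is the TCP; z points along the fingers, y is the line along which they close (so a half turn about z gives the same grasp; the last joint's range is limited). The gripper opens to 88 mm and grips with 3 to 60 N. Pads are 20 mm wide; open, the fingers measure 115 mm over their backs; the gripper's body (75 mm by 178 mm) begins 61 mm behind the grasp point.
Start: joints at [1.265, 0.423, 1.63, -0, 1.089, -0.019], TCP at [176.771, 599.464, 241.675] pointing down, gripper open.
Joint ranges: [-3, 3], [-0.9, 2.11], [0.09, 2.58], [-1.31, 4.45], [0.11, 2.69], [-2.54, 2.54]. Speed limits (rad/s): [2.39, 2.39, 3.01, 3.14, 3.14, 3.14].

## Interface

Orientations are given as a rotation vector (axis times angle).
In Python, from workcell import ctrl gives the robot as it stands.
- The arm moves only by the tool arm_command, never from a script. Its argument "series" is a list of rows, each an object with "linear": the shift along the tool's x, y, z in m, a list of three; "turn": the turn about the tool's z in rad. A call has 1 to 10 rows; each row shifts and turns the commanded pose from where the row before left it, along the tool's axes as they then stand; what a row does not reach is not made up. A row lasts 1/10 s, in which the tool goes at most 50 mm and 8.59 degrees, less where a joint would pass 70% of its speed; a pose out of reach is approached as far as the arm can. A call with a gripper value outside its range is refused whole. "jaw" is the opening, from -1 (shut) to 1 (fully open), set as the call begins (left out, the last holds). The fingers move at their own pace and stop on an object; the grip force is fixed at half the most. Time passes only in rows, so rows that do not move let the fingers close. It gives the time, the measured TCP pose, the force, the opening and the grip force at its end, in the units of the state.
- ctrl.get_obs(): the state, without advancing time (a new reading comes with each control period).
- ctrl.get_image(name): name is "side" or "top"; returns a dict with "frame" (384x512x3 uint8, blue, green, red), "fx", "fy", "cx", "cy" (pixels), "k1" (the pictures are not rectified: a ray, as slopes to the right and down, at radius r is drawn at 1 + k1 r^2 times it, then the intrinsics apply), "rvec" (rotation vector, rad) and "tvec" (3), from world to camera coordinates, as OpenCV has them. Camera axes: x right, y down, z forward; pixel columns grow to the right and rows downward; lengths in mm; the calibration is good to about 2 mm. A picture is of the moment at which its call begins. There is no depth.
- ctrl.close_job(): hands the job in; it is judged then, once.
The state is a dict: "t": time; "qpos": joint angles; "qvel": joint speeds; "joint_torque": joint torques, N m; "ee_pos": TCP position; "orientation": TCP orientation; "ft_force": force on the tool from outside, world axes, zero at the start; "moment": the same for the moment, N m; "width": finger opening in mm; "grasp_force": force on a finger pad.
Only numpy, scipy, OpenCV 4.12 (cv2) and the standard library are available. Lean on these libraries where they do the work, as an engineer would, in place of code of your own. Each camera call takes 0.05 s, during which the arm holds its last target. There are 200 camera calls.

## Working session

There is one attempt and no reset: what is moved stays moved. The work goes in short steps, Python scripts to look and compute and a tool call to move; the robot and the scene stay as the last step left them, time stands still between calls to the robot, and variables do not carry over. Pictures are saved under pics/ and viewed, at most 10 in all, crops included, and the job is handed in when it is done.

Besides the shell and the picture viewer there is one more tool, called after "Call:" as name(argument=value, ...), one argument or row to a line, values as JSON. arm_command: Moves the arm, as the interface text tells. Its arguments: {"type":"object","properties":{"series":{"type":"array"},"jaw":{"type":"number"}},"required":["series"]}

```bash
ls; mkdir -p pics
python3 - <<'E'
from workcell import ctrl
import cv2,json
for n in("top","side"):
    d=ctrl.get_image(n); cv2.imwrite(f"pics/{n}0.png",d["frame"])
    print(n,{k:v for k,v in d.items() if k!="frame"})
print(ctrl.get_obs())
E
```

```text
pics
top {'fx': 410.9813012621632, 'fy': 410.9813012621632, 'cx': 253.5727890186057, 'cy': 192.03428283907792, 'k1': -0.08933719391934557, 'rvec': array([ 2.12188262, -2.15765005,  0.09616056]), 'tvec': array([ 71.22271776, 556.07984037, 826.06307166])}
side {'fx': 489.0048252111659, 'fy': 489.0048252111659, 'cx': 254.4759683831596, 'cy': 195.4414314979865, 'k1': -0.09490853434361718, 'rvec': array([ 2.20990869, -0.17925402,  0.10034798]), 'tvec': array([-556.46318318,  118.52888761, 1094.70939991])}
{'t': 0.1, 'qpos': array([ 1.26501463e+00,  4.23733543e-01,  1.63057296e+00, -2.27122513e-05,
        1.08859849e+00, -1.89996703e-02]), 'qvel': array([ 0.00071469, -0.00289653, -0.00354051,  0.00057681,  0.00083253,
       -0.00127706]), 'joint_torque': array([ 3.95701682e-04, -5.45614851e+01, -2.74325269e+01,  6.45617838e-02,
        1.88112224e-02, -1.15993495e-05]), 'ee_pos': array([176.63602655, 599.04712712, 241.01465058]), 'orientation': array([-4.48890069e-01, -3.10916220e+00,  2.03927960e-03]), 'ft_force': array([-0.03193516, -0.15020276,  0.45293304]), 'moment': array([-0.0382136 , -0.03100719,  0.041457  ]), 'grasp_force': 0.0, 'width': 87.68433182889078}
```

View pics/top0.png

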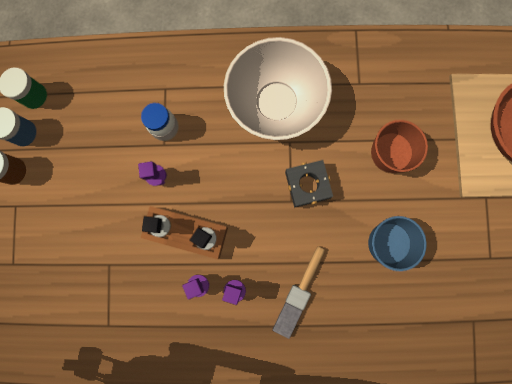

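View pics/side0.png

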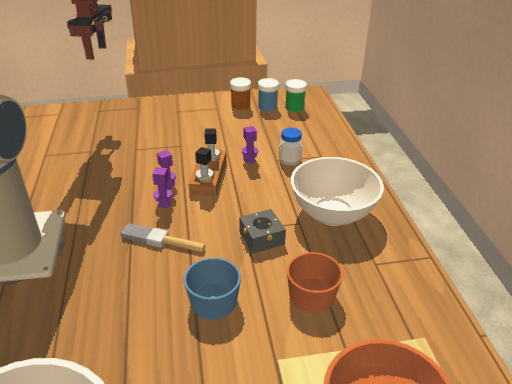

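The top view shows the rack studs' black heads at about (152,225) and (204,238). The nut is at (309,184), the clay pot at (401,147), the blue pot at (398,243), the basin at (278,90) and the jar at (157,118). The side view agrees, and the purple look-alikes stand outside the rack.

```bash
cat > h.py <<'E'
import numpy as np, cv2
from scipy.spatial.transform import Rotation as R
from workcell import ctrl
def ray(d,p):
    K=np.array([[d["fx"],0,d["cx"]],[0,d["fy"],d["cy"]],[0,0,1.]])
    s=cv2.undistortPoints(np.array(p,float).reshape(-1,1,2),K,np.array([d["k1"],0,0,0.]))[:,0]
    Rm=cv2.Rodrigues(d["rvec"])[0]; t=np.asarray(d["tvec"]).ravel()
    return -Rm.T@t, np.c_[s,np.ones(len(s))]@Rm
def onz(d,p,z):
    c,v=ray(d,p); return c+v*((z-c[2])/v[:,2])[:,None]
def proj(d,P):
    K=np.array([[d["fx"],0,d["cx"]],[0,d["fy"],d["cy"]],[0,0,1.]])
    return cv2.projectPoints(np.array(P,float).reshape(-1,1,3),d["rvec"],np.asarray(d["tvec"]),K,np.array([d["k1"],0,0,0.]))[0][:,0]
def blobs(m,amin):
    cs=cv2.findContours(m.astype(np.uint8),cv2.RETR_EXTERNAL,cv2.CHAIN_APPROX_NONE)[0]
    return [c for c in cs if cv2.contourArea(c)>amin]
E
python3 - <<'E'
from h import *
d=ctrl.get_image("top");f=d["frame"];s=ctrl.get_image("side");g=s["frame"]
hsv=cv2.cvtColor(f,cv2.COLOR_BGR2HSV)
np.set_printoptions(precision=1,suppress=True)
print("cam",ray(d,[[0,0]])[0],ray(s,[[0,0]])[0])
H,S,V=[hsv[...,i].astype(int) for i in range(3)]
for nm,m in(("blue",(H>95)&(H<115)&(S>90)&(V>50)),("clay",((H<8)|(H>172))&(S>130)&(V>60)),("white",(S<60)&(V>130)),("dark",(V<70)&(S<110))):
    m=m.copy(); m[340:]=0; m[:38]=0
    for c in blobs(m,90):
        e=cv2.fitEllipse(c)[0]; r=cv2.minAreaRect(c)
        print(nm,cv2.contourArea(c),"rect",np.array(r[0]),r[1],"w z70",onz(d,[r[0]],70)[0],"z45",onz(d,[r[0]],45)[0],"z114",onz(d,[r[0]],114)[0])
a=cv2.resize(f[195:270,135:235],None,fx=4,fy=4,interpolation=cv2.INTER_CUBIC)
b=cv2.resize(f[155:215,280:340],None,fx=5,fy=5,interpolation=cv2.INTER_CUBIC)
c=cv2.resize(g[120:200,185:245],None,fx=3.75,fy=3.75,interpolation=cv2.INTER_CUBIC)
c2=cv2.resize(g[205:255,235:290],None,fx=5,fy=5,interpolation=cv2.INTER_CUBIC)
im=np.zeros((560,720,3),np.uint8)
for x,y,i in((0,0,a),(410,0,b),(0,305,c[:255]),(410,305,c2)): im[y:y+i.shape[0],x:x+i.shape[1]]=np.clip(i[:560-y].astype(float)*1.6,0,255)
cv2.imwrite("pics/m1.png",im)
E
```

```text
cam [449.1  32.2 891. ] [ 410.3 -883.7  756.8]
blue 2252.5 rect [398.3 243.3] (54.44721603393555, 52.325897216796875) w z70 [ 445.1 -224.9   70. ] z45 [ 445.  -232.7   45. ] z114 [ 445.3 -211.1  114. ]
blue 548.5 rect [155.  116.5] (27.0, 26.0) w z70 [716.7 265.5  70. ] z45 [724.8 272.6  45. ] z114 [702.3 253.  114. ]
white 314.0 rect [297.6 297.3] (19.230182647705078, 17.8885440826416) w z70 [343.6 -22.5  70. ] z45 [340.4 -24.2  45. ] z114 [349.2 -19.6 114. ]
white 339.0 rect [  7. 122.] (30.0, 14.0) w z70 [718.  599.4  70. ] z45 [726.1 616.7  45. ] z114 [703.6 569.  114. ]
white 607.0 rect [13.  82.5] (29.0, 26.0) w z70 [808.9 593.2  70. ] z45 [819.9 610.3  45. ] z114 [789.7 563.1 114. ]
white 8359.0 rect [277.   88.5] (101.0, 106.0) w z70 [770.    8.6  70. ] z45 [779.7   7.9  45. ] z114 [752.8   9.9 114. ]
dark 237.0 rect [200.8 237.7] (16.641006469726562, 16.36365509033203) w z70 [462.7 167.7  70. ] z45 [463.2 171.8  45. ] z114 [462.  160.4 114. ]
dark 253.0 rect [152.3 224.4] (19.877676010131836, 14.797826766967773) w z70 [490.8 266.9  70. ] z45 [492.1 274.1  45. ] z114 [488.6 254.4 114. ]
dark 453.5 rect [ 23.  132.5] (25.529571533203125, 27.385578155517578) w z70 [692.6 559.1  70. ] z45 [700.1 575.1  45. ] z114 [679.6 530.8 114. ]
```

View pics/m1.png

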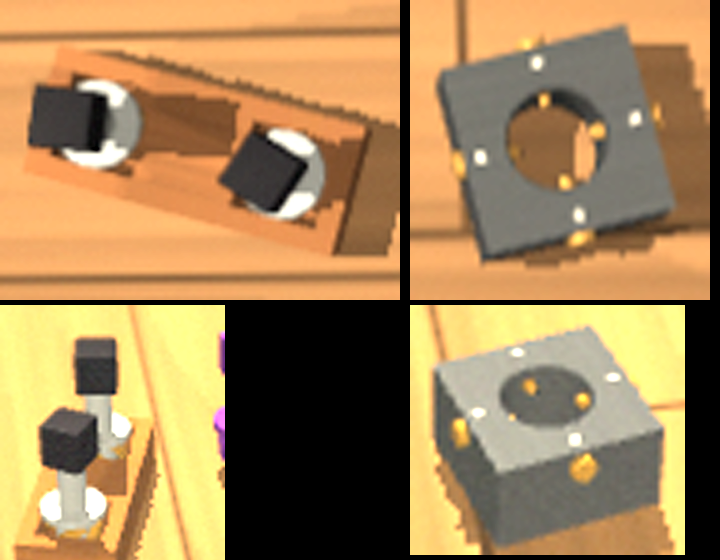

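The crops show both heads' top faces clearly. The far stud's face is centred near (151,224) and nearly axis-aligned. The near stud's face is centred near (200,236) and rotated about 35°. The nut's four white dots surround (309,182).

```bash
cat >> h.py <<'E'
np.set_printoptions(precision=2,suppress=True)
def rectz(d,c,z):
    "min-area rectangle of a contour cast on height z: centre, sizes, angle mod 90"
    P=onz(d,c.reshape(-1,2),z)[:,:2].astype(np.float32); r=cv2.minAreaRect(P); return np.array(r[0]),np.array(r[1]),r[2]%90
E
python3 - <<'E'
from h import *
for nm in("top","side"):
    d=ctrl.get_image(nm);f=d["frame"]
    g=cv2.resize(f,None,fx=4,fy=4,interpolation=cv2.INTER_CUBIC)
    hsv=cv2.cvtColor(g,cv2.COLOR_BGR2HSV);H,S,V=[hsv[...,i].astype(int) for i in range(3)]
    un=lambda c:(c.astype(float)+.5)/4-.5
    # heads
    boxes={"top":((138,205,172,245),(185,222,220,255)),"side":((200,125,222,146),(192,146,214,168))}[nm]
    for b in boxes:
        x0,y0,x1,y1=[4*i for i in b]; v=V[y0:y1,x0:x1]; s=S[y0:y1,x0:x1]
        dark=v<65
        q=np.histogram(v[dark],bins=range(0,70,5))[0]; print(nm,"hist",q)
        for th in (22,28,34):
            for c in blobs(dark&(v>th)&(s<130),300):
                cc=un(c+[x0,y0]); print(th,rectz(d,cc,114))
    b={"top":(282,160,338,208),"side":(238,208,288,240)}[nm]
    x0,y0,x1,y1=[4*i for i in b]
    m=(S[y0:y1,x0:x1]<60)&(V[y0:y1,x0:x1]>120)
    pts=[]
    for c in blobs(m,8):
        pts.append(onz(d,[un(np.array(cv2.minEnclosingCircle(c)[0])+[x0,y0])],45)[0][:2])
    pts=np.array(pts); print(nm,"nut dots",pts.tolist(),pts.mean(0))
    # pots
    for k,m in(("blue",(H>95)&(H<115)&(S>90)&(V>40)),("clay",((H<9)|(H>172))&(S>120)&(V>40))):
        for c in blobs(m,12000):
            x,y,w,h=cv2.boundingRect(c)
            print(k,un(np.array([x,y])),w/4,h/4,[rectz(d,un(c),z)[:2] for z in (70,)])
E
```

```text
top hist [  55  296  263  102   98  111  196 1013 1818  251  138  121  115]
22 (array([489.81, 254.75]), array([34.75, 40.12]), 0.8866731524467468)
28 (array([489.81, 254.75]), array([34.75, 40.12]), 0.8866731524467468)
34 (array([489.8 , 255.04]), array([34.28, 40.66]), 3.7834384441375732)
top hist [  21   87  137  133  167  191  351 2670  156  124  111  102  118]
22 (array([461.78, 160.85]), array([32.59, 32.31]), 55.00238037109375)
28 (array([461.78, 160.85]), array([32.59, 32.31]), 55.00238037109375)
34 (array([461.78, 160.85]), array([32.59, 32.31]), 55.00238037109375)
top nut dots [[542.3385843844104, -62.07237267959191], [566.9150752727859, -21.52789275923128], [582.1270600039798, -86.23013008212864], [606.3972654560698, -46.47977070437696]] [574.44 -54.08]
blue [369.12 216.62] 56.25 53.5 [(array([ 445.33, -225.08]), array([107.78, 107.83]))]
side hist [  0   0   0   0  15  91 597 679 119  95  77 277 316]
22 (array([484.48, 231.57]), array([75.24, 27.58]), 84.21800994873047)
28 (array([484.48, 231.57]), array([75.24, 27.58]), 84.21800994873047)
34 (array([484.48, 231.57]), arr
[... 234 characters left out ...]
7]), 85.67281341552734)
34 (array([458.48, 137.1 ]), array([75.6 , 36.67]), 85.67281341552734)
side nut dots [[601.9150357998285, -82.8731560767801], [616.3859947699508, -77.1069838824908], [599.7493825843878, -69.24641328279063], [605.1542283381015, -66.6048487650221], [595.8019386951346, -64.68285346880862], [601.8494037779021, -54.587426363248824], [603.4209467064965, -46.318546556659044], [565.0906660802076, -28.25197161840731], [587.4511667893852, -26.9150439654901], [574.1532572718239, -24.356914455498327], [580.1369577444435, -18.805877053684185], [556.8315038182162, -57.64005951971296], [595.2253396207375, -27.67982871681079], [591.1472957170593, -13.516634826934933]] [591.02 -47.04]
```

```bash
cat >> h.py <<'E'
def go(x,y,z,yaw):
    "turn first (rad about tool z), then shift in tool axes (mm) to reach target with tool y at yaw deg"
    o=ctrl.get_obs(); M=R.from_rotvec(o["orientation"]).as_matrix()
    cur=np.degrees(np.arctan2(M[1,1],M[0,1])); dt=(cur-yaw+90)%180-90
    M2=M@R.from_rotvec([0,0,np.radians(dt)]).as_matrix()
    print("t",round(o["t"],2),"pos",o["ee_pos"],"yaw",round(cur,2),"q6",o["qpos"][5],"w",o["width"],"F",o["ft_force"],"M",o["moment"])
    print("turn",round(np.radians(dt),3),"then mm",M2.T@(np.array([x,y,z])-o["ee_pos"]))
E
python3 -c "
from h import *
go(461.8,160.9,180,55)"
```

```text
t 0.3 pos [176.74 599.33 241.41] yaw 73.57 q6 -0.019029350559140325 w 87.67094976680626 F [-0.29 -0.49 -0.87] M [-0.03  0.06 -0.03]
turn 0.324 then mm [-484.97 -195.61   61.58]
```

Call:
arm_command(
  series=[
    {"linear":[0,0,0],"turn":0.108},
    {"linear":[0,0,0],"turn":0.108},
    {"linear":[0,0,0],"turn":0.108},
    {"linear":[-0.044,-0.0178,0.0],"turn":0},
    {"linear":[-0.044,-0.0178,0.0],"turn":0},
    {"linear":[-0.044,-0.0178,0.0],"turn":0},
    {"linear":[-0.044,-0.0178,0.0],"turn":0},
    {"linear":[-0.044,-0.0178,0.0],"turn":0},
    {"linear":[-0.044,-0.0178,0.0],"turn":0},
    {"linear":[-0.044,-0.0178,0.0],"turn":0},
  ],
  jaw=1,
)

```text
t: 1.3
ee_pos: [358.4, 319.1, 241.9]
orientation: [0.944, 2.996, 0.001]
ft_force: [0.8, 0.6, -0.0]
width: 87.5
grasp_force: 0.0
```

Call:
arm_command(
  series=[
    {"linear":[-0.044,-0.0178,0.0],"turn":0},
    {"linear":[-0.044,-0.0178,0.0],"turn":0},
    {"linear":[-0.044,-0.0178,0.02],"turn":0},
    {"linear":[-0.044,-0.0178,0.02],"turn":0},
    {"linear":[0,0,0.0216],"turn":0},
    {"linear":[0,0,0],"turn":0},
  ],
)

```text
t: 1.9
ee_pos: [458.4, 162.0, 179.1]
orientation: [-0.948, -2.991, 0.004]
ft_force: [-0.7, 0.5, -0.2]
width: 88.1
grasp_force: 0.0
```

Run:
```python
from h import *
go(461.8,160.9,100,55)
d=ctrl.get_image("side");cv2.imwrite("pics/s1.png",cv2.resize(d["frame"][60:260,120:320],None,fx=3,fy=3,interpolation=cv2.INTER_CUBIC))
t=ctrl.get_image("top");cv2.imwrite("pics/t1.png",t["frame"])
g=cv2.cvtColor(t["frame"],cv2.COLOR_BGR2HSV)
print("clay px",g[147,401],g[125,401],g[165,390])
```

```text
t 1.9 pos [458.39 162.01 179.11] yaw 54.83 q6 -0.6417958693658322 w 88.0612742446843 F [-0.67  0.48 -0.22] M [-0.03  0.03  0.03]
turn -0.003 then mm [-3.66  1.35 79.1 ]
clay px [  8 171 185] [  9 172  86] [  8 168 103]
```

View pics/s1.png

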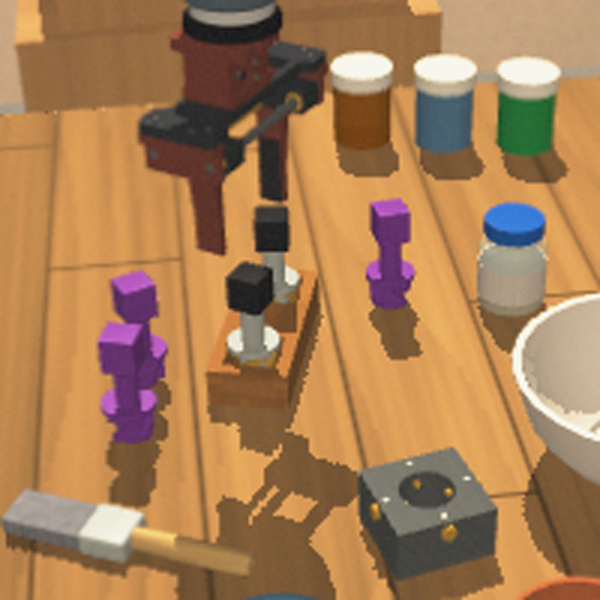

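The crop shows the open fingers straddling the near stud's head at about (250,290). The line-up fits the measurement, so I'll go down and grip.

Call:
arm_command(
  series=[
    {"linear":[-0.0037,0.0014,0.009],"turn":0},
    {"linear":[0,0,0.03],"turn":0},
    {"linear":[0,0,0.025],"turn":0},
    {"linear":[0,0,0.015],"turn":0},
    {"linear":[0,0,0],"turn":0},
  ],
)

```text
t: 2.5
ee_pos: [462.2, 163.4, 101.0]
orientation: [-0.941, -2.995, 0.002]
ft_force: [-1.0, 0.1, 0.5]
width: 87.8
grasp_force: 0.0
```

Call:
arm_command(
  series=[
    {"linear":[0,0,0],"turn":0},
    {"linear":[0,0,0],"turn":0},
    {"linear":[0,0,0],"turn":0},
    {"linear":[0,0,0],"turn":0},
    {"linear":[0,0,0],"turn":0},
    {"linear":[0,0,0],"turn":0},
  ],
  jaw=-1,
)

```text
t: 3.1
ee_pos: [463.4, 162.8, 102.5]
orientation: [0.945, 2.996, 0.0]
ft_force: [0.0, 0.2, -0.6]
width: 43.3
grasp_force: 0.0
```

Run:
```python
from h import *
go(574.4,-54.1,180,13.5)
t=ctrl.get_image("top")
hsv=cv2.cvtColor(t["frame"],cv2.COLOR_BGR2HSV);H,S,V=[hsv[...,i].astype(int) for i in range(3)]
for k,m in(("blue",(H>95)&(H<115)&(S>90)&(V>40)),("clay",((H<9)|(H>172))&(S>160)&(V>40))):
    for c in blobs(m[:,340:460],500): print(k,rectz(t,c+[340,0],70))
```

```text
t 3.1 pos [463.4  162.83 102.49] yaw 55.0 q6 -0.6462200106730243 w 43.34809628724854 F [ 0.    0.23 -0.6 ] M [-0.01  0.08  0.03]
turn 0.724 then mm [-236.84   57.33  -77.49]
blue (array([ 445.31, -225.06]), array([107.11, 105.72]), 43.176849365234375)
```

Call:
arm_command(
  series=[
    {"linear":[0,0,0],"turn":0},
    {"linear":[0,0,0],"turn":0},
    {"linear":[0,0,0],"turn":0},
    {"linear":[0,0,0],"turn":0},
    {"linear":[0,0,0],"turn":0},
  ],
)

```text
t: 3.65
ee_pos: [463.1, 162.7, 102.2]
orientation: [-0.944, -2.996, 0.001]
ft_force: [-1.4, -2.8, 2.4]
width: 30.1
grasp_force: 29.9
```

```bash
cat >> h.py <<'E'
def mean(n=6):
    "mean reading over n camera calls of 0.05 s"
    o=[]
    for i in range(n): im=ctrl.get_image("side"); o.append(ctrl.get_obs())
    M=R.from_rotvec([a["orientation"] for a in o]).mean().as_matrix()
    A=lambda k:np.mean([a[k] for a in o],0)
    print("mean pos",A("ee_pos"),"sd",np.std([a["ee_pos"] for a in o],0),"yaw",np.degrees(np.arctan2(M[1,1],M[0,1])),"tilt",M[:,2],"F",A("ft_force"),"M",A("moment"),"w",A("width"),"g",A("grasp_force"),"t",o[-1]["t"])
    return im
E
python3 - <<'E'
from h import *
t=ctrl.get_image("top")
mean()
E
```

```text
mean pos [463.14 162.72 102.23] sd [0.02 0.01 0.01] yaw 55.00698012849255 tilt [-0. -0. -1.] F [-0.88 -2.59  2.46] M [-0.59  0.28  0.  ] w 29.93605582215088 g 29.860999882221222 t 4.0
```

Call:
arm_command(
  series=[
    {"linear":[0,0,-0.02],"turn":0},
    {"linear":[0,0,-0.03],"turn":0},
    {"linear":[0,0,-0.03],"turn":0},
    {"linear":[0,0,0],"turn":0.145},
    {"linear":[0,0,0],"turn":0.145},
    {"linear":[0,0,0],"turn":0.145},
    {"linear":[0,0,0],"turn":0.145},
    {"linear":[0,0,0],"turn":0.144},
  ],
)

```text
t: 4.8
ee_pos: [463.2, 163.1, 181.9]
orientation: [-1.952, -2.461, -0.0]
ft_force: [-1.2, -0.8, -2.9]
width: 29.7
grasp_force: 30.0
```

Call:
arm_command(
  series=[
    {"linear":[-0.03,0.0072,0],"turn":0},
    {"linear":[-0.045,0.011,0],"turn":0},
    {"linear":[-0.045,0.011,0],"turn":0},
    {"linear":[-0.045,0.011,0],"turn":0},
    {"linear":[-0.045,0.011,0],"turn":0},
    {"linear":[-0.027,0.006,0],"turn":0},
    {"linear":[0,0,0],"turn":0},
    {"linear":[0,0,0],"turn":0},
    {"linear":[0,0,0],"turn":0},
  ],
)

```text
t: 5.7
ee_pos: [573.5, -53.2, 181.7]
orientation: [-1.943, -2.467, 0.001]
ft_force: [-0.4, 0.6, -2.8]
width: 30.0
grasp_force: 30.0
```

Run:
```python
from h import *
d=mean(2); go(574.4,-54.1,152,13.5)
t=ctrl.get_image("top")
a=cv2.resize(d["frame"][130:260,200:330],None,fx=4,fy=4,interpolation=cv2.INTER_CUBIC)
cv2.imwrite("pics/s2.png",a); np.save("s2.npy",d["frame"]); np.save("t2.npy",t["frame"])
```

```text
mean pos [573.62 -53.02 181.95] sd [0.08 0.02 0.09] yaw 13.594195976359835 tilt [-0.  0. -1.] F [-0.24  0.15 -2.88] M [-0.07  0.06  0.01] w 29.80791959334575 g 29.99369814991951 t 5.8
t 5.8 pos [573.7  -53.01 182.04] yaw 13.6 q6 -0.35044239737222593 w 29.805370020545748 F [ 0.36  0.54 -3.17] M [-0.04  0.06 -0.02]
turn 0.002 then mm [-1.24  0.44 30.04]
```

View pics/s2.png

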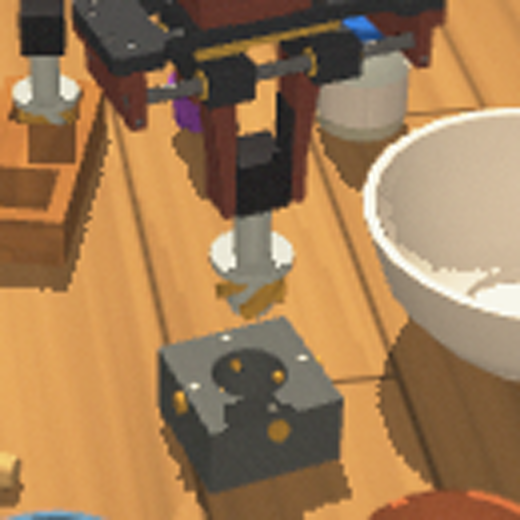

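The side view shows the stud hanging straight. Its collar is at crop (251,252), directly above the nut's bore at crop (248,372). The ribs seem to rise to the right, which suggests right-hand. I'll check the nut and collar in this view.

Run:
```python
from h import *
d=ctrl.get_image("side"); f=d["frame"]
un=lambda u,v:((u+.5)/4-.5+200,(v+.5)/4-.5+130)
print("nut by side", onz(d,[un(302,357),un(194,386),un(227,338)],45), "mid",onz(d,[un(248,371.5)],45))
print("collar",onz(d,[un(251,252)],126))
# collar extents: white bright pixels, subpixel by resizing
g=cv2.resize(f[130:260,200:330],None,fx=4,fy=4,interpolation=cv2.INTER_CUBIC)
h=cv2.cvtColor(g,cv2.COLOR_BGR2HSV); m=(h[...,1]<60)&(h[...,2]>95); m[:225]=0;m[285:]=0;m[:,:190]=0;m[:,310:]=0
for c in blobs(m,200):
    x,y,w,hh=cv2.boundingRect(c);print(x,y,w,hh, "centre at z 126 by mid col", onz(d,[un(x+w/2-.5,252)],126))
m=(h[...,1]<70)&(h[...,2]>150); m[:325]=0;m[:,350:]=0;m[:,:150]=0;m[405:]=0
for c in blobs(m,3):
    u,v=cv2.minEnclosingCircle(c)[0]; print("dot",u,v,onz(d,[un(u,v)],45))
```

```text
nut by side [[603.97 -45.5   45.  ]
 [539.25 -60.98  45.  ]
 [564.63 -21.93  45.  ]] mid [[571.3  -53.31  45.  ]]
collar [[572.29 -49.35 126.  ]]
212 225 81 60 centre at z 126 by mid col [[572.82 -49.44 126.  ]]
dot 194.0 385.0 [[539.38 -60.13  45.  ]]
dot 301.5909118652344 357.5 [[603.65 -45.9   45.  ]]
dot 225.10000610351562 337.5 [[563.62 -21.31  45.  ]]
```

Call:
arm_command(
  series=[
    {"linear":[-0.0003,-0.0004,0.01],"turn":0},
    {"linear":[0,0,0.015],"turn":0},
    {"linear":[0,0,0.015],"turn":0},
    {"linear":[0,0,0.007],"turn":0},
    {"linear":[0,0,0.004],"turn":0},
    {"linear":[0,0,0.003],"turn":0},
    {"linear":[0,0,0.002],"turn":0},
    {"linear":[0,0,0],"turn":0},
  ],
)

```text
t: 6.7
ee_pos: [573.9, -55.2, 126.1]
orientation: [1.944, 2.467, -0.001]
ft_force: [-1.7, -5.4, -5.0]
width: 29.7
grasp_force: 30.0
```

Call:
arm_command(
  series=[
    {"linear":[0,0,0.002],"turn":0},
    {"linear":[0,0,0.002],"turn":0},
    {"linear":[0,0,0],"turn":0},
    {"linear":[0,0,0],"turn":0},
  ],
)

```text
t: 7.1
ee_pos: [574.2, -55.3, 122.6]
orientation: [1.944, 2.467, -0.001]
ft_force: [-1.2, -5.0, -3.5]
width: 29.8
grasp_force: 30.0
```

```bash
python3 -c "
from h import *
mean(2)"
```

```text
mean pos [574.18 -55.26 122.6 ] sd [0.01 0.   0.01] yaw 13.52751223096186 tilt [ 0. -0. -1.] F [-1.95 -5.66 -3.56] M [-1.41  0.4   0.03] w 29.845072659771265 g 29.996318221092224 t 7.2
```

Call:
arm_command(
  series=[
    {"linear":[-0.0015,0,0],"turn":0},
    {"linear":[-0.0012,0,0],"turn":0},
    {"linear":[0,0,0],"turn":0},
    {"linear":[0,0,0],"turn":0},
  ],
)

```text
t: 7.6
ee_pos: [574.7, -57.0, 122.3]
orientation: [-1.945, -2.467, -0.0]
ft_force: [-1.0, -0.5, -2.1]
width: 30.0
grasp_force: 30.0
```

```bash
python3 -c "
from h import *
mean(2)"
```

```text
mean pos [574.66 -57.04 122.33] sd [0.01 0.   0.03] yaw 13.52106167579152 tilt [ 0.  0. -1.] F [-1.41  0.23 -2.46] M [-0.05  0.33  0.  ] w 29.716097815690357 g 29.99570220708847 t 7.7
```

Call:
arm_command(
  series=[
    {"linear":[0,0,0.0014],"turn":0.1},
    {"linear":[0,0,0.0014],"turn":0.1},
    {"linear":[0,0,0.0014],"turn":0.1},
    {"linear":[0,0,0],"turn":0},
  ],
)

```text
t: 8.1
ee_pos: [574.1, -57.1, 117.7]
orientation: [-2.291, -2.148, 0.001]
ft_force: [-2.6, -1.0, -4.0]
width: 30.0
grasp_force: 30.0
```

```bash
python3 -c "
from h import *
mean(2)"
```

```text
mean pos [574.13 -57.16 117.82] sd [0.01 0.   0.02] yaw -3.525673923607711 tilt [-0.  0. -1.] F [-3.23 -0.89 -3.5 ] M [-0.18  0.81 -0.05] w 29.4853567182601 g 29.996632039546967 t 8.2
```

Call:
arm_command(
  series=[
    {"linear":[0,-0.001,0.0014],"turn":0.1},
    {"linear":[0,0,0.0014],"turn":0.1},
    {"linear":[0,0,0.0014],"turn":0.1},
    {"linear":[0,0,0.0014],"turn":0.1},
    {"linear":[0,0,0],"turn":0},
  ],
)

```text
t: 8.7
ee_pos: [573.3, -57.1, 112.3]
orientation: [-2.671, -1.653, 0.001]
ft_force: [-2.3, -0.3, -4.4]
width: 29.9
grasp_force: 30.0
```

```bash
python3 -c "
from h import *
mean(2)"
```

```text
mean pos [573.33 -57.17 112.31] sd [0.   0.   0.01] yaw -26.365797113972107 tilt [-0. -0. -1.] F [-3.36 -0.38 -3.97] M [-0.14  0.81 -0.01] w 29.84456945838658 g 29.99577909708023 t 8.8
```

Call:
arm_command(
  series=[
    {"linear":[-0.0004,-0.0009,0.0014],"turn":0.1},
    {"linear":[0,0,0.0014],"turn":0.1},
    {"linear":[0,0,0.0014],"turn":0.1},
    {"linear":[0,0,0.0007],"turn":0.05},
    {"linear":[0,0,0],"turn":0},
  ],
)

```text
t: 9.3
ee_pos: [572.6, -57.0, 107.6]
orientation: [-2.918, -1.164, -0.0]
ft_force: [-2.6, 0.5, -3.6]
width: 30.0
grasp_force: 30.0
```

```bash
python3 -c "
from h import *
mean(2)"
```

```text
mean pos [572.6  -57.01 107.56] sd [0.01 0.01 0.01] yaw -46.45548695303459 tilt [-0.  0. -1.] F [-2.23  0.63 -3.06] M [0.22 0.76 0.02] w 29.713491126106327 g 29.995874762535095 t 9.4
```

Call:
arm_command(
  series=[
    {"linear":[0,0,0.0007],"turn":0.05},
    {"linear":[0,0,0.0007],"turn":0.05},
    {"linear":[0,0,0.0007],"turn":0.04},
    {"linear":[0,0,0],"turn":0},
    {"linear":[0,0,0],"turn":0},
  ],
)

```text
t: 9.9
ee_pos: [572.5, -56.5, 106.4]
orientation: [-2.991, -0.957, -0.0]
ft_force: [-6.4, 4.3, 8.0]
width: 29.9
grasp_force: 30.0
```

Run:
```python
from h import *
d=mean(2)
cv2.imwrite("pics/s3.png",cv2.resize(d["frame"][150:250,220:320],None,fx=5,fy=5,interpolation=cv2.INTER_CUBIC))
```

```text
mean pos [572.56 -56.56 106.46] sd [0.01 0.   0.  ] yaw -54.524456651526336 tilt [-0.  0. -1.] F [-6.25  3.68  7.1 ] M [0.81 1.43 0.06] w 29.630411874888622 g 30.00529870390892 t 10.0
```

View pics/s3.png

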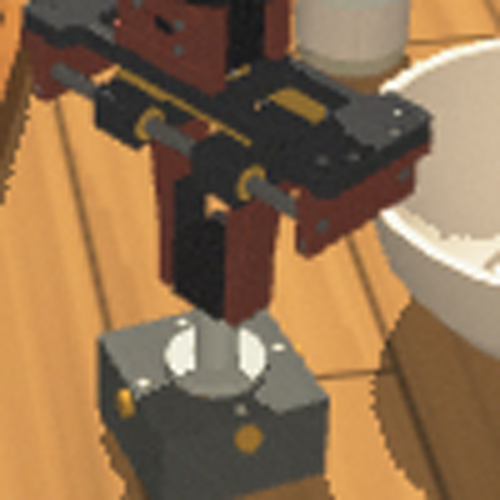

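The picture shows the collar down on the nut's top face around (215,365). The upward force has also risen by about 10 N. I'll add one small nudge to be sure it is seated, then unscrew.

Call:
arm_command(
  series=[
    {"linear":[0,0,0.0008],"turn":0.04},
    {"linear":[0,0,0],"turn":0},
    {"linear":[0,0,0],"turn":0},
  ],
)

```text
t: 10.3
ee_pos: [572.5, -56.4, 106.4]
orientation: [-3.01, -0.897, -0.0]
ft_force: [-8.1, 5.0, 13.5]
width: 29.8
grasp_force: 30.0
```

```bash
python3 -c "
from h import *
mean(2)"
```

```text
mean pos [572.55 -56.39 106.41] sd [0.   0.01 0.01] yaw -56.81126260224887 tilt [-0.  0. -1.] F [-7.35  4.86 14.52] M [1.03 1.87 0.1 ] w 29.95090445145401 g 30.013768672943115 t 10.4
```

Call:
arm_command(
  series=[
    {"linear":[-0.0006,-0.001,-0.0015],"turn":-0.05},
    {"linear":[0,0,-0.0014],"turn":-0.1},
    {"linear":[0,0,-0.0014],"turn":-0.1},
    {"linear":[0,0,-0.0014],"turn":-0.1},
    {"linear":[0,0,-0.0014],"turn":-0.1},
    {"linear":[0,0,0],"turn":0},
  ],
)

```text
t: 11.0
ee_pos: [572.7, -56.8, 112.3]
orientation: [2.733, 1.546, 0.003]
ft_force: [-0.2, -0.3, -2.8]
width: 29.9
grasp_force: 30.0
```

```bash
python3 -c "
from h import *
mean(2)"
```

```text
mean pos [572.49 -56.75 112.15] sd [0.06 0.01 0.06] yaw -31.22599264638894 tilt [ 0. -0. -1.] F [-0.19  0.2  -3.95] M [-0.04  0.14  0.02] w 29.96167240704606 g 29.994853734970093 t 11.1
```

Call:
arm_command(
  series=[
    {"linear":[0,0,-0.0014],"turn":-0.1},
    {"linear":[0,0,-0.0014],"turn":-0.1},
    {"linear":[0,0,-0.0014],"turn":-0.1},
    {"linear":[0,0,-0.0014],"turn":-0.1},
    {"linear":[0,0,-0.0014],"turn":-0.1},
    {"linear":[0,0,-0.0014],"turn":-0.1},
    {"linear":[0,0,-0.0014],"turn":-0.1},
    {"linear":[0,0,-0.0012],"turn":-0.08},
    {"linear":[0,0,0],"turn":0},
  ],
)

```text
t: 12.0
ee_pos: [572.2, -56.7, 123.0]
orientation: [1.944, 2.466, 0.001]
ft_force: [0.2, 0.5, -3.0]
width: 30.0
grasp_force: 30.0
```

```bash
python3 -c "
from h import *
mean(1)
t=ctrl.get_image('top')
hsv=cv2.cvtColor(t['frame'],cv2.COLOR_BGR2HSV);H,S,V=[hsv[...,i].astype(int) for i in range(3)]
m=(H<13)&(S>150)&(V>40); m[:115]=0;m[185:]=0;m[:,:365]=0;m[:,435:]=0
m=cv2.morphologyEx(m.astype(np.uint8),cv2.MORPH_OPEN,np.ones((3,3)))
for c in blobs(m,200): print('clay',cv2.boundingRect(c),rectz(t,c,70), [H[150,x] for x in(360,372,430,440)],[S[150,x] for x in(360,372,430,440)])
go(445.3,-225.1,122,13.5)"
```

```text
mean pos [572.07 -56.68 122.9 ] sd [0. 0. 0.] yaw 13.365877721067056 tilt [ 0. -0. -1.] F [ 0.29 -0.07 -3.04] M [-0.05  0.04 -0.02] w 29.793521751795904 g 29.994850158691406 t 12.05
clay (407, 121, 21, 42) (array([ 654.04, -281.28]), array([90.11, 30.2 ]), 14.466084480285645) [np.int64(19), np.int64(19), np.int64(14), np.int64(15)] [np.int64(59), np.int64(58), np.int64(148), np.int64(147)]
t 12.1 pos [571.92 -56.64 122.82] yaw 13.35 q6 -0.35249731858567895 w 30.163256569320026 F [-0.54  1.21 -4.4 ] M [-0.11  0.06 -0.02]
turn -0.003 then mm [-134.25 -162.45    0.74]
```

Call:
arm_command(
  series=[
    {"linear":[0,0,-0.01],"turn":0},
    {"linear":[0,0,-0.02],"turn":0},
    {"linear":[0,0,-0.03],"turn":0},
    {"linear":[-0.02,-0.024,0],"turn":0},
    {"linear":[-0.029,-0.035,0],"turn":0},
    {"linear":[-0.029,-0.035,0],"turn":0},
    {"linear":[-0.029,-0.035,0],"turn":0},
    {"linear":[-0.029,-0.035,0],"turn":0},
    {"linear":[0,0,0],"turn":0},
    {"linear":[0,0,0],"turn":0},
  ],
)

```text
t: 13.1
ee_pos: [443.7, -228.1, 183.5]
orientation: [1.949, 2.463, 0.001]
ft_force: [0.1, -0.6, -3.5]
width: 29.7
grasp_force: 30.0
```

Run:
```python
from h import *
d=mean(2); go(444,-227,102.5,13.5)
cv2.imwrite("pics/s4.png",cv2.resize(d["frame"][170:384,120:360],None,fx=2.5,fy=2.5,interpolation=cv2.INTER_CUBIC))
```

```text
mean pos [ 444.43 -227.16  183.31] sd [0.15 0.24 0.07] yaw 13.451222767603575 tilt [ 0. -0. -1.] F [ 0.01  0.22 -3.26] M [-0.04  0.07 -0.01] w 29.77786217714661 g 29.99520644545555 t 13.2
t 13.2 pos [ 444.58 -226.92  183.24] yaw 13.5 q6 -0.7316675572872822 w 29.829186013413054 F [ 0.56  0.55 -3.21] M [-0.04  0.07  0.  ]
turn -0.0 then mm [ 0.09 -0.65 80.74]
```

View pics/s4.png

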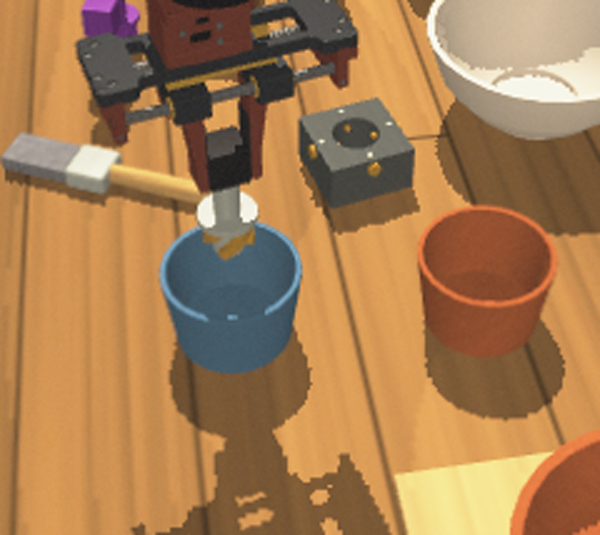

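The side view shows the stud hanging over the middle of the blue pot. The blue rim is centred near crop (231,270) and the clay rim near crop (487,256). I'll lower it.

Call:
arm_command(
  series=[
    {"linear":[0,0,0.015],"turn":0},
    {"linear":[0,0,0.02],"turn":0},
    {"linear":[0,0,0.02],"turn":0},
    {"linear":[0,0,0.013],"turn":0},
    {"linear":[0,0,0.008],"turn":0},
    {"linear":[0,0,0.004],"turn":0},
    {"linear":[0,0,0],"turn":0},
    {"linear":[0,0,0],"turn":0},
  ],
)

```text
t: 14.0
ee_pos: [444.4, -227.3, 103.2]
orientation: [1.944, 2.467, 0.0]
ft_force: [0.5, -0.1, -3.1]
width: 29.9
grasp_force: 30.0
```

Call:
arm_command(
  series=[
    {"linear":[0,0,0.001],"turn":0},
    {"linear":[0,0,0.001],"turn":0},
    {"linear":[0,0,0.001],"turn":0},
    {"linear":[0,0,0],"turn":0},
  ],
)

```text
t: 14.4
ee_pos: [444.2, -227.4, 100.4]
orientation: [1.944, 2.467, 0.0]
ft_force: [-2.0, 0.4, 3.3]
width: 29.9
grasp_force: 30.0
```

Run:
```python
from h import *
mean(2)
d=ctrl.get_image("side"); g=cv2.resize(d["frame"],None,fx=4,fy=4,interpolation=cv2.INTER_CUBIC)
un=lambda u,v:((u+.5)/2.5-.5+120,(v+.5)/2.5-.5+170)
print("rims by side: blue",onz(d,[un(231,270)],70),"clay",onz(d,[un(487,256)],70))
t=ctrl.get_image("top"); print("clay by top",onz(t,[(401,147)],70),"blue",onz(t,[(398.3,243.3)],70))
```

```text
mean pos [ 444.18 -227.42  100.39] sd [0.02 0.   0.01] yaw 13.515045165856629 tilt [ 0. -0. -1.] F [-1.44 -0.47  5.81] M [ 0.07  0.45 -0.01] w 29.99726641691928 g 29.999852925539017 t 14.5
rims by side: blue [[ 443.08 -229.17   70.  ]] clay [[ 640.77 -245.85   70.  ]]
clay by top [[ 639.87 -241.84   70.  ]] blue [[ 444.98 -224.96   70.  ]]
```

Call:
arm_command(
  series=[
    {"linear":[0,0,0],"turn":0},
    {"linear":[0,0,0],"turn":0},
    {"linear":[0,0,0],"turn":0},
    {"linear":[0,0,0],"turn":0},
    {"linear":[0,0,0],"turn":0},
    {"linear":[0,0,-0.005],"turn":0},
    {"linear":[0,0,-0.015],"turn":0},
    {"linear":[0,0,-0.03],"turn":0},
    {"linear":[0,0,-0.03],"turn":0},
    {"linear":[0,0,0],"turn":0},
  ],
  jaw=1,
)

```text
t: 15.6
ee_pos: [446.1, -228.3, 183.5]
orientation: [1.94, 2.462, 0.002]
ft_force: [1.0, 0.2, 0.1]
width: 87.7
grasp_force: 0.0
```

Run:
```python
from h import *
go(489,258,180,2)
for nm in("top",):
    d=ctrl.get_image(nm);f=d["frame"]
    g=cv2.resize(f,None,fx=4,fy=4,interpolation=cv2.INTER_CUBIC)
    hsv=cv2.cvtColor(g,cv2.COLOR_BGR2HSV);V=hsv[...,2].astype(int);S=hsv[...,1]
    x0,y0,x1,y1=[4*i for i in(138,205,172,245)]
    v=V[y0:y1,x0:x1]; m=((v>30)&(v<60)&(S[y0:y1,x0:x1]<130)).astype(np.uint8)
    m=cv2.morphologyEx(m,cv2.MORPH_OPEN,np.ones((17,17)))
    for c in blobs(m,300): print(rectz(d,(c+[x0,y0]+.5)/4-.5,114))
s=ctrl.get_image("side")["frame"]
a=cv2.resize(f[200:290,130:250],None,fx=3,fy=3,interpolation=cv2.INTER_CUBIC)
b=cv2.resize(s[190:330,150:350],None,fx=2,fy=2,interpolation=cv2.INTER_CUBIC)
im=np.zeros((280,770,3),np.uint8); im[:270,:360]=a; im[:,370:]=b
cv2.imwrite("pics/m2.png",im)
```

```text
t 15.6 pos [ 446.08 -228.32  183.5 ] yaw 13.52 q6 -0.7328314389919972 w 87.68766100724682 F [1.03 0.15 0.06] M [-0.08  0.01 -0.02]
turn 0.201 then mm [484.54  59.84   2.16]
(array([489.56, 260.01]), array([27.91, 27.66]), 86.3918685913086)
```

View pics/m2.png

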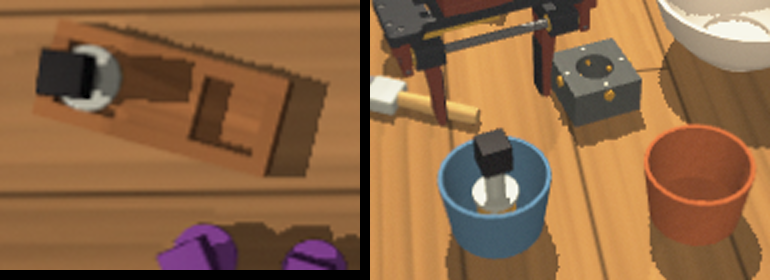

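The left crop shows one stud still in the rack and the near well empty. The right crop shows stud 1 standing upright in the blue pot. Now for the second stud.

Call:
arm_command(
  series=[
    {"linear":[0,0,0],"turn":-0.1416},
    {"linear":[0,0,0],"turn":-0.1416},
    {"linear":[0,0,0],"turn":-0.1416},
    {"linear":[0,0,0],"turn":-0.1416},
    {"linear":[0,0,0],"turn":-0.1416},
    {"linear":[0,0,0],"turn":-0.1416},
    {"linear":[0,0,0],"turn":-0.1416},
    {"linear":[0,0,0],"turn":-0.1416},
    {"linear":[0,0,0],"turn":-0.1416},
  ],
)

```text
t: 16.6
ee_pos: [443.1, -226.7, 178.3]
orientation: [-0.086, -3.138, -0.002]
ft_force: [-0.3, 0.6, 0.0]
width: 88.0
grasp_force: 0.0
```

```bash
python3 -c "
from h import *
go(488.5,258.5,183,86.5)"
```

```text
t 16.6 pos [ 443.06 -226.69  178.3 ] yaw 86.87 q6 -2.013092850923671 w 88.02761687327498 F [-0.35  0.64  0.01] M [ 0.01 -0.05  0.  ]
turn 0.007 then mm [-15.72 487.07  -4.17]
```

Call:
arm_command(
  series=[
    {"linear":[-0.001,0.027,0],"turn":0},
    {"linear":[-0.0015,0.047,0],"turn":0},
    {"linear":[-0.0015,0.047,0],"turn":0},
    {"linear":[-0.0015,0.047,0],"turn":0},
    {"linear":[-0.0015,0.047,0],"turn":0},
    {"linear":[-0.0015,0.047,0],"turn":0},
    {"linear":[-0.0015,0.047,0],"turn":0},
    {"linear":[-0.0015,0.047,0],"turn":0},
    {"linear":[-0.0015,0.047,0],"turn":0},
    {"linear":[-0.0015,0.047,0],"turn":0},
  ],
)

```text
t: 17.6
ee_pos: [484.5, 222.8, 178.3]
orientation: [-0.094, -3.138, 0.002]
ft_force: [0.7, 0.5, 0.5]
width: 87.6
grasp_force: 0.0
```

Call:
arm_command(
  series=[
    {"linear":[-0.0012,0.037,0],"turn":0.007},
    {"linear":[0,0,0],"turn":0},
    {"linear":[0,0,0],"turn":0},
    {"linear":[0,0,0],"turn":0},
  ],
)

```text
t: 18.0
ee_pos: [488.2, 256.7, 178.8]
orientation: [-0.106, -3.138, 0.002]
ft_force: [0.2, 0.0, -0.6]
width: 87.8
grasp_force: 0.0
```

Run:
```python
from h import *
d=mean(2);go(488.5,258.5,102,86.5)
```

```text
mean pos [488.55 256.48 179.18] sd [0.13 0.   0.14] yaw 86.05915860743828 tilt [-0. -0. -1.] F [-0.1  -0.37 -0.35] M [ 0.02 -0.01 -0.01] w 87.95563741127725 g 0.0 t 18.1
t 18.1 pos [488.69 256.48 179.31] yaw 86.05 q6 -1.0398818346466185 w 87.92818939579429 F [ 0.42 -0.67 -0.15] M [ 0.05 -0.02 -0.  ]
turn -0.008 then mm [ 0.23  2.07 77.31]
```

Call:
arm_command(
  series=[
    {"linear":[0,0.002,0.015],"turn":-0.008},
    {"linear":[0,0,0.025],"turn":0},
    {"linear":[0,0,0.022],"turn":0},
    {"linear":[0,0,0.012],"turn":0},
    {"linear":[0,0,0.003],"turn":0},
    {"linear":[0,0,0],"turn":0},
  ],
)

```text
t: 18.7
ee_pos: [489.1, 259.7, 102.4]
orientation: [-0.094, -3.14, 0.001]
ft_force: [0.6, 0.2, 0.5]
width: 87.9
grasp_force: 0.0
```

Call:
arm_command(
  series=[
    {"linear":[0,0,0],"turn":0},
    {"linear":[0,0,0],"turn":0},
    {"linear":[0,0,0],"turn":0},
    {"linear":[0,0,0],"turn":0},
    {"linear":[0,0,0],"turn":0},
    {"linear":[0,0,0],"turn":0},
    {"linear":[0,0,0],"turn":0},
    {"linear":[0,0,0],"turn":0},
    {"linear":[0,0,0],"turn":0},
    {"linear":[0,0,0],"turn":0},
  ],
  jaw=-1,
)

```text
t: 19.7
ee_pos: [489.1, 260.0, 102.7]
orientation: [-0.093, -3.14, 0.0]
ft_force: [-0.1, -0.0, -0.1]
width: 30.2
grasp_force: 29.9
```

Call:
arm_command(
  series=[
    {"linear":[0,0,0],"turn":0},
    {"linear":[0,0,0],"turn":0},
  ],
)

```text
t: 19.9
ee_pos: [489.1, 260.0, 102.7]
orientation: [-0.093, -3.14, 0.0]
ft_force: [0.0, 0.7, 0.5]
width: 29.6
grasp_force: 29.9
```

Run:
```python
from h import *
d=mean(2);go(572.5,-56.8,182,13.5)
```

```text
mean pos [489.1  259.97 102.73] sd [0.   0.   0.01] yaw 86.5970817861695 tilt [-0. -0. -1.] F [-0.39  0.3   0.68] M [ 0.06  0.09 -0.03] w 30.129055850007095 g 29.928757399320602 t 20.0
t 20.0 pos [489.1  259.96 102.75] yaw 86.6 q6 -1.0443597306470875 w 30.215608499518826 F [0.02 0.16 0.67] M [ 0.09  0.11 -0.05]
turn 1.276 then mm [-327.48    7.14  -79.24]
```

Call:
arm_command(
  series=[
    {"linear":[0,0,-0.02],"turn":0},
    {"linear":[0,0,-0.03],"turn":0},
    {"linear":[0,0,-0.03],"turn":0},
    {"linear":[0,0,0],"turn":0.14},
    {"linear":[0,0,0],"turn":0.14},
    {"linear":[0,0,0],"turn":0.14},
    {"linear":[0,0,0],"turn":0.14},
    {"linear":[0,0,0],"turn":0.14},
    {"linear":[0,0,0],"turn":0.14},
    {"linear":[0,0,0],"turn":0.14},
  ],
)

```text
t: 21.0
ee_pos: [488.9, 259.8, 182.4]
orientation: [-1.568, -2.722, 0.001]
ft_force: [0.3, -0.2, -1.3]
width: 29.8
grasp_force: 29.9
```

Call:
arm_command(
  series=[
    {"linear":[0,0,0],"turn":0.148},
    {"linear":[0,0,0],"turn":0.148},
    {"linear":[-0.027,0.0005,0],"turn":0},
    {"linear":[-0.045,0.001,0],"turn":0},
    {"linear":[-0.045,0.001,0],"turn":0},
    {"linear":[-0.045,0.001,0],"turn":0},
    {"linear":[-0.045,0.001,0],"turn":0},
    {"linear":[-0.045,0.001,0],"turn":0},
    {"linear":[-0.045,0.001,0],"turn":0},
    {"linear":[-0.03,0.0006,0],"turn":0},
  ],
)

```text
t: 22.0
ee_pos: [572.6, -59.2, 182.6]
orientation: [1.947, 2.465, -0.0]
ft_force: [0.9, 0.2, -2.6]
width: 29.8
grasp_force: 29.9
```

Call:
arm_command(
  series=[
    {"linear":[0,0,0],"turn":0},
    {"linear":[0,0,0],"turn":0},
    {"linear":[0,0,0],"turn":0},
    {"linear":[0,0,0],"turn":0},
  ],
)

```text
t: 22.4
ee_pos: [571.9, -55.2, 182.6]
orientation: [-1.943, -2.468, 0.0]
ft_force: [0.3, 0.0, -1.4]
width: 30.1
grasp_force: 29.9
```

Run:
```python
from h import *
d=mean(2);go(572.5,-56.8,182,13.5)
f=d["frame"]; un=lambda u,v:((u+.5)/4-.5+200,(v+.5)/4-.5+130)
g=cv2.resize(f[130:260,200:330],None,fx=4,fy=4,interpolation=cv2.INTER_CUBIC)
h=cv2.cvtColor(g,cv2.COLOR_BGR2HSV); m=(h[...,1]<60)&(h[...,2]>95); m[:225]=0;m[285:]=0;m[:,:190]=0;m[:,310:]=0
for c in blobs(m,200):
    x,y,w,hh=cv2.boundingRect(c);print(x,y,w,hh, onz(d,[un(x+w/2-.5,252)],126))
```

```text
mean pos [572.09 -55.21 182.73] sd [0.04 0.06 0.03] yaw 13.579248879927547 tilt [-0.  0. -1.] F [-0.32  0.26 -2.11] M [-0.05  0.04  0.02] w 29.926445720506663 g 29.925836473703384 t 22.5
t 22.5 pos [572.13 -55.27 182.76] yaw 13.58 q6 -0.35402264448558646 w 29.82600747545398 F [-0.27 -0.18 -1.97] M [-0.06  0.06  0.02]
turn 0.001 then mm [-1.57 -0.    0.76]
209 225 83 60 [[571.75 -49.27 126.  ]]
```

Call:
arm_command(
  series=[
    {"linear":[-0.0016,0,0.01],"turn":0},
    {"linear":[0,0,0.015],"turn":0},
    {"linear":[0,0,0.015],"turn":0},
    {"linear":[0,0,0.007],"turn":0},
    {"linear":[0,0,0.004],"turn":0},
    {"linear":[0,0,0.003],"turn":0},
    {"linear":[0,0,0.002],"turn":0},
    {"linear":[0,0,0.002],"turn":0},
    {"linear":[0,0,0],"turn":0},
    {"linear":[0,0,0],"turn":0},
  ],
)

```text
t: 23.5
ee_pos: [572.9, -57.9, 125.0]
orientation: [1.945, 2.467, 0.0]
ft_force: [-0.2, 0.1, -1.9]
width: 29.7
grasp_force: 29.9
```

```bash
python3 -c "
from h import *
mean(2)"
```

```text
mean pos [572.87 -57.93 125.05] sd [0.01 0.   0.01] yaw 13.487684824143242 tilt [ 0. -0. -1.] F [ 0.   -0.64 -1.66] M [-0.11  0.   -0.01] w 29.76775508696817 g 29.92596298456192 t 23.6
```

Call:
arm_command(
  series=[
    {"linear":[0.0007,0,0.0012],"turn":0},
    {"linear":[0,0,0.0012],"turn":0},
    {"linear":[0,0,0],"turn":0},
    {"linear":[0,0,0],"turn":0},
  ],
)

```text
t: 24.0
ee_pos: [572.5, -57.2, 122.3]
orientation: [-1.945, -2.467, 0.0]
ft_force: [0.5, 0.1, -2.2]
width: 29.5
grasp_force: 29.9
```

Call:
arm_command(
  series=[
    {"linear":[0,0,0.0014],"turn":-0.1},
    {"linear":[0,0,0.0014],"turn":-0.1},
    {"linear":[0,0,0.0014],"turn":-0.1},
    {"linear":[0,0,0],"turn":0},
  ],
)

```text
t: 24.4
ee_pos: [572.4, -57.2, 118.0]
orientation: [-1.553, -2.73, 0.0]
ft_force: [0.0, -0.4, -1.9]
width: 29.8
grasp_force: 29.9
```

```bash
python3 -c "
from h import *
mean(2)"
```

```text
mean pos [572.51 -57.21 118.13] sd [0.02 0.01 0.04] yaw 30.538221659178383 tilt [-0.  0. -1.] F [-0.08 -0.59 -1.7 ] M [-0.07  0.02 -0.05] w 29.82795668904814 g 29.925608932971954 t 24.5
```

Call:
arm_command(
  series=[
    {"linear":[0,0,0.0014],"turn":-0.1},
    {"linear":[0,0,0.0014],"turn":-0.1},
    {"linear":[0,0,0.0014],"turn":-0.1},
    {"linear":[0,0,0.0014],"turn":-0.1},
    {"linear":[0,0,0.0014],"turn":-0.1},
    {"linear":[0,0,0.0014],"turn":-0.1},
    {"linear":[0,0,0],"turn":0},
    {"linear":[0,0,0],"turn":0},
  ],
)

```text
t: 25.3
ee_pos: [572.8, -57.1, 109.9]
orientation: [0.684, 3.066, 0.0]
ft_force: [1.8, 1.2, -2.5]
width: 29.7
grasp_force: 29.9
```

```bash
python3 -c "
from h import *
mean(1)"
```

```text
mean pos [572.77 -57.16 109.88] sd [0. 0. 0.] yaw 64.86290705678708 tilt [ 0.  0. -1.] F [ 1.18  1.62 -2.79] M [ 0.28 -0.27 -0.01] w 29.651612255094534 g 29.920838177204132 t 25.35
```

Call:
arm_command(
  series=[
    {"linear":[0,0,0.0014],"turn":-0.1},
    {"linear":[0,0,0.0014],"turn":-0.1},
    {"linear":[0,0,0.0008],"turn":-0.05},
    {"linear":[0,0,0],"turn":0},
    {"linear":[0,0,0],"turn":0},
  ],
)

```text
t: 25.85
ee_pos: [572.9, -57.0, 106.7]
orientation: [0.295, 3.127, 0.001]
ft_force: [-0.5, 2.4, 3.5]
width: 30.0
grasp_force: 29.9
```

Call:
arm_command(
  series=[
    {"linear":[0,0,0.0008],"turn":-0.03},
    {"linear":[0,0,0],"turn":0},
    {"linear":[0,0,0],"turn":0},
  ],
)

```text
t: 26.15
ee_pos: [573.0, -57.0, 106.6]
orientation: [0.246, 3.131, 0.001]
ft_force: [-2.2, 4.7, 11.0]
width: 29.9
grasp_force: 30.0
```

```bash
python3 -c "
from h import *
mean(2)"
```

```text
mean pos [573.01 -57.   106.59] sd [0. 0. 0.] yaw 81.00677147177649 tilt [ 0.  0. -1.] F [-2.2   4.81 11.9 ] M [0.9 0.4 0. ] w 29.732898241318495 g 29.961579591035843 t 26.25
```

Call:
arm_command(
  series=[
    {"linear":[0,0,-0.0015],"turn":0.05},
    {"linear":[0,0,-0.0014],"turn":0.1},
    {"linear":[0,0,-0.0014],"turn":0.1},
    {"linear":[0,0,-0.0014],"turn":0.1},
    {"linear":[0,0,-0.0014],"turn":0.1},
    {"linear":[0,0,-0.0014],"turn":0.1},
    {"linear":[0,0,0],"turn":0},
  ],
)

```text
t: 26.95
ee_pos: [572.5, -57.4, 113.8]
orientation: [1.088, 2.947, -0.0]
ft_force: [0.7, 1.2, -1.7]
width: 30.0
grasp_force: 30.0
```

```bash
python3 -c "
from h import *
mean(1)"
```

```text
mean pos [572.43 -57.37 113.72] sd [0. 0. 0.] yaw 49.65292757314837 tilt [-0. -0. -1.] F [ 0.95  1.07 -1.57] M [ 0.18 -0.14 -0.02] w 29.988540499186907 g 29.95273232460022 t 27.0
```

Call:
arm_command(
  series=[
    {"linear":[0,0,-0.0014],"turn":0.1},
    {"linear":[0,0,-0.0014],"turn":0.1},
    {"linear":[0,0,-0.0014],"turn":0.1},
    {"linear":[0,0,-0.0014],"turn":0.1},
    {"linear":[0,0,-0.0014],"turn":0.1},
    {"linear":[0,0,-0.0014],"turn":0.1},
    {"linear":[0,0,-0.0005],"turn":0.03},
    {"linear":[0,0,0],"turn":0},
  ],
)

```text
t: 27.8
ee_pos: [572.3, -57.4, 122.6]
orientation: [-1.942, -2.469, 0.001]
ft_force: [-0.4, -0.4, -1.6]
width: 29.7
grasp_force: 30.0
```

```bash
python3 -c "
from h import *
mean(1)
go(640,-245,122.5,13.5)"
```

```text
mean pos [572.32 -57.32 122.58] sd [0. 0. 0.] yaw 13.650656996065363 tilt [-0. -0. -1.] F [-0.95  0.43 -1.37] M [-0.05  0.03  0.02] w 29.743436362819455 g 29.95260000228882 t 27.85
t 27.85 pos [572.32 -57.32 122.58] yaw 13.65 q6 -0.35852838390592184 w 29.743436362819455 F [-0.95  0.43 -1.37] M [-0.05  0.03  0.02]
turn 0.003 then mm [-198.29   22.      0.07]
```

Call:
arm_command(
  series=[
    {"linear":[0,0,-0.01],"turn":0},
    {"linear":[0,0,-0.02],"turn":0},
    {"linear":[0,0,-0.03],"turn":0},
    {"linear":[-0.026,0.003,0],"turn":0},
    {"linear":[-0.043,0.0048,0],"turn":0},
    {"linear":[-0.043,0.0048,0],"turn":0},
    {"linear":[-0.043,0.0048,0],"turn":0},
    {"linear":[-0.043,0.0048,0],"turn":0},
    {"linear":[0,0,0],"turn":0},
    {"linear":[0,0,0],"turn":0},
  ],
)

```text
t: 28.85
ee_pos: [640.0, -245.3, 182.8]
orientation: [-1.946, -2.466, -0.0]
ft_force: [-0.7, 0.3, -2.2]
width: 30.4
grasp_force: 30.0
```

Run:
```python
from h import *
d=mean(2); go(640,-245,103.5,13.5)
cv2.imwrite("pics/s5.png",cv2.resize(d["frame"][170:384,160:400],None,fx=2.5,fy=2.5,interpolation=cv2.INTER_CUBIC))
```

```text
mean pos [ 639.7  -243.93  182.72] sd [0.01 0.32 0.01] yaw 13.523441744989684 tilt [-0.  0. -1.] F [ 0.18  0.31 -1.73] M [-0.06  0.03 -0.01] w 29.623169584461852 g 29.981629103422165 t 28.95
t 28.95 pos [ 639.69 -243.62  182.73] yaw 13.55 q6 -0.6178978181717089 w 29.457616793922817 F [ 0.82  0.29 -0.93] M [-0.06  0.02  0.  ]
turn 0.001 then mm [-1.49  0.05 79.23]
```

View pics/s5.png

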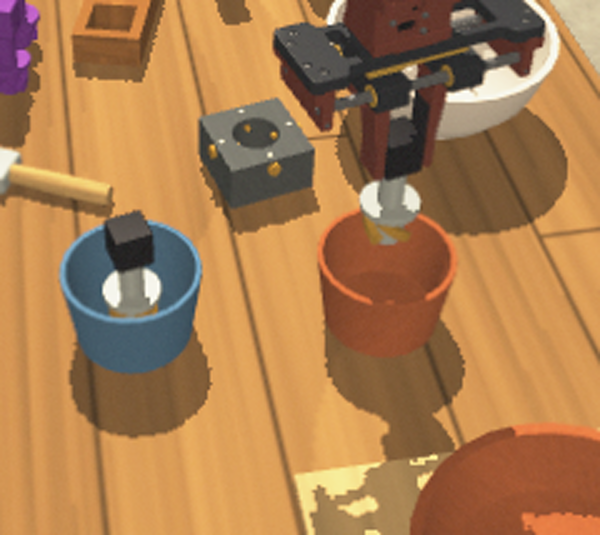

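The stud hangs over the middle of the clay pot, whose rim is centred near crop (387,258), and stud 1 is still upright in the blue pot. I'll lower it.

Call:
arm_command(
  series=[
    {"linear":[-0.001,0,0.015],"turn":0},
    {"linear":[0,0,0.02],"turn":0},
    {"linear":[0,0,0.02],"turn":0},
    {"linear":[0,0,0.013],"turn":0},
    {"linear":[0,0,0.008],"turn":0},
    {"linear":[0,0,0.003],"turn":0},
    {"linear":[0,0,0],"turn":0},
    {"linear":[0,0,0],"turn":0},
  ],
)

```text
t: 29.75
ee_pos: [641.0, -245.7, 104.5]
orientation: [1.944, 2.466, 0.001]
ft_force: [0.0, 0.1, -1.7]
width: 29.7
grasp_force: 30.0
```

Call:
arm_command(
  series=[
    {"linear":[0,0,0.001],"turn":0},
    {"linear":[0,0,0.001],"turn":0},
    {"linear":[0,0,0.001],"turn":0},
    {"linear":[0,0,0],"turn":0},
    {"linear":[0,0,0],"turn":0},
  ],
)

```text
t: 30.25
ee_pos: [640.5, -245.6, 100.8]
orientation: [1.945, 2.467, 0.0]
ft_force: [-0.6, 0.6, -1.3]
width: 30.3
grasp_force: 30.0
```

```bash
python3 -c "
from h import *
mean(1)"
```

```text
mean pos [ 640.54 -245.58  100.79] sd [0. 0. 0.] yaw 13.489371624935673 tilt [ 0. -0. -1.] F [-0.25  0.58 -1.04] M [-0.04  0.03  0.02] w 29.773532337678294 g 29.98154729604721 t 30.3
```

Call:
arm_command(
  series=[
    {"linear":[0,0,0.0006],"turn":0},
    {"linear":[0,0,0],"turn":0},
    {"linear":[0,0,0],"turn":0},
  ],
)

```text
t: 30.6
ee_pos: [640.6, -245.6, 100.7]
orientation: [1.945, 2.467, -0.0]
ft_force: [-1.6, 0.9, 4.4]
width: 30.0
grasp_force: 30.0
```

Call:
arm_command(
  series=[
    {"linear":[0,0,0],"turn":0},
    {"linear":[0,0,0],"turn":0},
    {"linear":[0,0,0],"turn":0},
    {"linear":[0,0,0],"turn":0},
    {"linear":[0,0,0],"turn":0},
    {"linear":[0,0,-0.005],"turn":0},
    {"linear":[0,0,-0.015],"turn":0},
    {"linear":[0,0,-0.03],"turn":0},
    {"linear":[0,0,-0.04],"turn":0},
    {"linear":[0,0,0],"turn":0},
  ],
  jaw=1,
)

```text
t: 31.6
ee_pos: [644.0, -246.9, 197.6]
orientation: [1.939, 2.459, 0.005]
ft_force: [0.5, -0.1, -0.4]
width: 87.8
grasp_force: 0.0
```

Run:
```python
from h import *
d=mean(2); t=ctrl.get_image("top")
im=np.zeros((384,780,3),np.uint8); im[:,:512]=t["frame"]; im[:320,520:]=cv2.resize(d["frame"][190:350,180:310],None,fx=2,fy=2); im=im[:, :780]
cv2.imwrite("pics/end.png",im)
```

```text
mean pos [ 642.02 -246.13  193.71] sd [0.67 0.25 1.18] yaw 13.489911385667183 tilt [ 0.01 -0.   -1.  ] F [-0.45  0.13  0.1 ] M [-0.09  0.05  0.01] w 87.7452223728585 g 0.0 t 31.7
```

View pics/end.png

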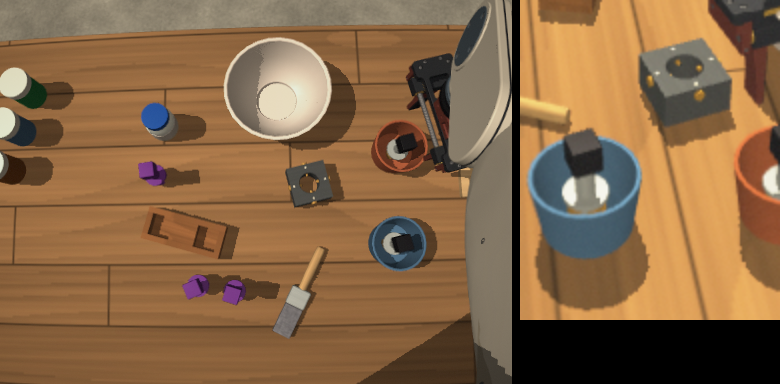

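The final picture shows both studs standing in their pots, blue at (400,243) and clay at (402,147). The rack is empty and the basin and jar haven't moved, so I'm handing in.

```bash
python3 -c "
from workcell import ctrl
print(ctrl.close_job())"
```

```text
the job is handed in; nothing more can be done
None
```

Both studs are tested and sorted, and the job is handed in at about 32 s: the first proved right-handed and stands in the blue pot, the second left-handed in the terracotta pot.

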